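# Sort the paint-dosing syringes by their plungers

### The arm

A 6-joint arm with a two-finger parallel gripper is mounted at the origin on the work surface. World frame = base frame: x ahead of the robot, y to its left, z up, the work surface at z = 0. Lengths are in m, angles in rad, forces in N, time in s.
With the tool pointing down it reaches from about 0.4 to 0.825 m from the base axis. Payload 7 kg.
Tool frame: the origin (TCP) lies at the very end of the fingers, on their centre line; the grasp point (between the pads) lies arm.hold_point_z behind it (arm.hold_point_z is the distance from the TCP to the grasp point, in m); z points along the fingers, y is the line along which they close (so a half turn about z gives the same grasp; the last joint's range is limited). The gripper opens to 88 mm and grips with 3 to 60 N. Pads are 19 mm wide; open, the fingers measure 130 mm over their backs; the gripper's body (78 mm by 193 mm) begins 47 mm behind the grasp point.
Start: joints at [-1.002, 0.359, 0.012, 0, -1.224, -0.288], TCP at [0.187, -0.649, 0.227] pointing down, gripper open.
Joint ranges: [-3.07, 3.07], [-1.43, 2.12], [-1.02, 1.25], [-3.03, 1.67], [-3.05, -0], [-3.03, 3.03]. Speed limits (rad/s): [2.39, 2.39, 3.01, 3.14, 3.14, 3.14].

### API

Orientations are given as [roll, pitch, yaw] about the fixed x, y, z axes, in that order (R = Rz(yaw) Ry(pitch) Rx(roll)).
In Python, from station import arm gives the robot as it stands.
- The arm moves only by the shell command python3 nudge.py 'ROWS' [FORCE]. ROWS is a JSON list of rows, 1 to 20 of them, each of 5 numbers: the finger opening in m, then dx, dy, dz in m, then a turn about the tool's z in rad; each row is the pose to reach, as a shift and turn from the pose commanded when the command began, along the tool's axes at that moment; what a row does not reach only later rows make up. A row lasts 1/12 s, in which the tool goes at most 0.0417 m and 0.125 rad, less where a joint would pass 70% of its speed; a pose out of reach is approached as far as the arm can. The fingers move at their own pace and stop on an object; FORCE is the grip in N (left out, the last holds). Time passes only in rows, so rows that do not move let the fingers close. It prints the time, the measured TCP pose, the force, the opening and the grip force at its end.
- arm.get_state(): the state, without advancing time (a new reading comes with each control period).
- arm.grab_frame(name): name is "scene" or "top" or "wrist"; returns the picture (480x640x3 uint8, red, green, blue); there is no depth.
- arm.camera_params(name): a dict with "fx", "fy", "cx", "cy" (pixels), "T" (4x4, takes a point from camera to world coordinates); the wrist camera has in their place "hand_eye" (4x4, takes a point from camera to tool coordinates, whose origin is the TCP and whose axes are the flange's). Camera axes: x right, y down, z forward; pixel columns grow to the right and rows downward; lengths in m; the calibration is good to about 2 mm. The wrist camera is an equidistant fisheye: a pixel r from the principal point sees the ray r / f radians off the axis. A picture is of the moment at which its call begins: read the wrist's pose just before it. camera_params takes no time and is no camera call.
- arm.job_done(): hands the job in; it is judged then, once.
The state is a dict: "t": time; "q": joint angles; "qd": joint speeds; "joint_efforts": joint torques, N m; "eef_pos": TCP position; "ee_rot": TCP orientation; "force": force on the tool from outside, world axes, zero at the start; "moment": the same for the moment, N m; "width": finger opening in m; "gripper_force": force on a finger pad.
Only numpy, scipy, OpenCV 4.12 (cv2) and the standard library are available. Lean on these libraries where they do the work, as an engineer would, in place of code of your own. Each camera call takes 0.05 s, during which the arm holds its last target. There are 200 camera calls.

### The job

Sort the three paint-dosing syringes lying on the cloth: any whose plunger is pushed right in is used up and goes into the steel rinse tray, lying flat on its floor; any whose plunger is still drawn out is loaded and is to be laid level across both boards of the wooden rest, in a free pair of notches beside the loaded one already there. Lay the syringes down rather than dropping them, shift no plunger in or out, and leave that resting syringe, the pots, the brush and the painted gourd where they are.

Things in the scene. Friction and masses are not known exactly. Their poses are not given: they have to be found in the camera images.
- syringe_a: White 60 ml syringe with a grey plunger, lying loose on the cloth, 50 to 160 g. Barrel 30 mm dia, 120 mm long. Origin: underside of the barrel at mid-length (axis 15 mm above); +x along it to the nozzle (18 mm long, ends at x = 78 mm), z up. Finger flange 52 mm wide (y), 30 mm high, 3 mm thick at x = -60 to -63 mm; its flat foot stops it rolling.
- syringe_a_grip (a point): Middle of the barrel of syringe_a, on its axis. A good place to grip, closing across the barrel.
- syringe_a_thumb (a point): Centre of the outer face of the plunger's thumb disc (30 mm across) of syringe_a, on the barrel axis at x = -(74 mm + plunger joint value) of the syringe.
- plunger_a (a joint): How far the plunger of syringe_a is drawn out, in m: 0 is pushed right in (thumb disc 11 mm behind the flange); a drawn-out one starts at 0.042 to 0.052, limit 0.064. Held by seal friction of about 4 N.
- syringe_b: White 60 ml syringe with a grey plunger, lying loose on the cloth, 50 to 160 g. Barrel 30 mm dia, 120 mm long. Origin: underside of the barrel at mid-length (axis 15 mm above); +x along it to the nozzle (18 mm long, ends at x = 78 mm), z up. Finger flange 52 mm wide (y), 30 mm high, 3 mm thick at x = -60 to -63 mm; its flat foot stops it rolling.
- syringe_b_grip (a point): Middle of the barrel of syringe_b, on its axis. A good place to grip, closing across the barrel.
- syringe_b_thumb (a point): Centre of the outer face of the plunger's thumb disc (30 mm across) of syringe_b, on the barrel axis at x = -(74 mm + plunger joint value) of the syringe.
- plunger_b (a joint): How far the plunger of syringe_b is drawn out, in m: 0 is pushed right in (thumb disc 11 mm behind the flange); a drawn-out one starts at 0.042 to 0.052, limit 0.064. Held by seal friction of about 4 N.
- syringe_c: White 60 ml syringe with a grey plunger, lying loose on the cloth, 50 to 160 g. Barrel 30 mm dia, 120 mm long. Origin: underside of the barrel at mid-length (axis 15 mm above); +x along it to the nozzle (18 mm long, ends at x = 78 mm), z up. Finger flange 52 mm wide (y), 30 mm high, 3 mm thick at x = -60 to -63 mm; its flat foot stops it rolling.
- syringe_c_grip (a point): Middle of the barrel of syringe_c, on its axis. A good place to grip, closing across the barrel.
- syringe_c_thumb (a point): Centre of the outer face of the plunger's thumb disc (30 mm across) of syringe_c, on the barrel axis at x = -(74 mm + plunger joint value) of the syringe.
- plunger_c (a joint): How far the plunger of syringe_c is drawn out, in m: 0 is pushed right in (thumb disc 11 mm behind the flange); a drawn-out one starts at 0.042 to 0.052, limit 0.064. Held by seal friction of about 4 N.
- syringe_d: White 60 ml syringe with a grey plunger, already lying in the wooden rest, 50 to 160 g. Barrel 30 mm dia, 120 mm long. Origin: underside of the barrel at mid-length (axis 15 mm above); +x along it to the nozzle (18 mm long, ends at x = 78 mm), z up. Finger flange 52 mm wide (y), 30 mm high, 3 mm thick at x = -60 to -63 mm; its flat foot stops it rolling.
- syringe_d_grip (a point): Middle of the barrel of syringe_d, on its axis. A good place to grip, closing across the barrel.
- syringe_d_thumb (a point): Centre of the outer face of the plunger's thumb disc (30 mm across) of syringe_d, on the barrel axis at x = -(74 mm + plunger joint value) of the syringe.
- plunger_d (a joint): How far the plunger of syringe_d is drawn out, in m: 0 is pushed right in (thumb disc 11 mm behind the flange); a drawn-out one starts at 0.042 to 0.052, limit 0.064. Held by seal friction of about 4 N.
- rest: Fixed wooden rest: base 110 x 275 mm, 12 thick; two boards 14 thick, 250 long (y), tops 65 mm up, at x = +-33 mm, each with three 90-degree V notches at y = -75 (holds syringe_d), 0, +75 mm (free), 50 mm wide, bottoms 40 mm up. A barrel laid in a pair lies along x, axis 61 mm up, flange beyond the boards, nozzle either way. Origin: centre of underside.
- tray: Fixed stainless rinse tray, open on top, 250 x 220 mm (x, y), 35 mm tall, walls and floor 3 mm thick (inner floor 3 mm up). Origin: centre of the underside, on the table. Empty at the start.
- pot_1: Bystander, loose: pink paint pot with a white screw lid, upright, 44 mm across, 62 mm tall. Origin: centre of its underside.
- pot_2: Bystander, loose: yellow paint pot with a white screw lid, upright, 44 mm across, 62 mm tall. Origin: centre of its underside.
- pot_3: Bystander, loose: larger green paint pot with a white lid, upright, 54 mm across, 70 mm tall. Origin: centre of its underside.
- gourd: Bystander, loose: blue painted gourd standing in a cork ring, 116 mm across, 118 mm tall. Origin: centre of its underside.
- brush: Bystander, loose: flat paint brush lying on the cloth near the robot, 190 mm long, lying along its own x. Origin: centre of its underside.

How it is judged:
At the end, for the whole second after the job is handed in: Syringes with drawn plungers lie level in notches of the rest (barrel middle within 25 mm of its centre line, axis 55 to 67 mm up, within 0.15 rad of its x); pushed-in ones lie flat on the tray's floor (axis under 28 mm up); plungers unshifted (drawn over 36 mm, home under 6 mm); all at rest (((value of joint plunger_a above 0.036 m and x of syringe_a_grip in the frame of rest between -0.025 and 0.025 m and y of syringe_a_grip in the frame of rest between -0.09 and 0.09 m and z of syringe_a_grip in the frame of rest between 0.055 and 0.067 m and angle between the x axis of syringe_a and the x axis of rest, either way round below 0.15 rad and linear speed of syringe_a below 0.02 m/s) or (value of joint plunger_a below 0.006 m and x of syringe_a_grip in the frame of tray between -0.124 and 0.124 m and y of syringe_a_grip in the frame of tray between -0.109 and 0.109 m and z of each of syringe_a_grip, syringe_a_thumb in the frame of tray below 0.028 m and x of syringe_a_thumb in the frame of tray between -0.124 and 0.124 m and y of syringe_a_thumb in the frame of tray between -0.109 and 0.109 m and linear speed of syringe_a below 0.02 m/s)) and ((value of joint plunger_b above 0.036 m and x of syringe_b_grip in the frame of rest between -0.025 and 0.025 m and y of syringe_b_grip in the frame of rest between -0.09 and 0.09 m and z of syringe_b_grip in the frame of rest between 0.055 and 0.067 m and angle between the x axis of syringe_b and the x axis of rest, either way round below 0.15 rad and linear speed of syringe_b below 0.02 m/s) or (value of joint plunger_b below 0.006 m and x of syringe_b_grip in the frame of tray between -0.124 and 0.124 m and y of syringe_b_grip in the frame of tray between -0.109 and 0.109 m and z of each of syringe_b_grip, syringe_b_thumb in the frame of tray below 0.028 m and x of syringe_b_thumb in the frame of tray between -0.124 and 0.124 m and y of syringe_b_thumb in the frame of tray between -0.109 and 0.109 m and linear speed of syringe_b below 0.02 m/s)) and ((value of joint plunger_c above 0.036 m and x of syringe_c_grip in the frame of rest between -0.025 and 0.025 m and y of syringe_c_grip in the frame of rest between -0.09 and 0.09 m and z of syringe_c_grip in the frame of rest between 0.055 and 0.067 m and angle between the x axis of syringe_c and the x axis of rest, either way round below 0.15 rad and linear speed of syringe_c below 0.02 m/s) or (value of joint plunger_c below 0.006 m and x of syringe_c_grip in the frame of tray between -0.124 and 0.124 m and y of syringe_c_grip in the frame of tray between -0.109 and 0.109 m and z of each of syringe_c_grip, syringe_c_thumb in the frame of tray below 0.028 m and x of syringe_c_thumb in the frame of tray between -0.124 and 0.124 m and y of syringe_c_thumb in the frame of tray between -0.109 and 0.109 m and linear speed of syringe_c below 0.02 m/s)) and value of joint plunger_d above 0.036 m and x of syringe_d_grip in the frame of rest between -0.025 and 0.025 m and y of syringe_d_grip in the frame of rest between -0.09 and 0.09 m and z of syringe_d_grip in the frame of rest between 0.055 and 0.067 m and angle between the x axis of syringe_d and the x axis of rest, either way round below 0.15 rad and linear speed of syringe_d below 0.02 m/s); the robot touches nothing.
It fails at once if a plunger is shifted: any stands between 6 and 36 mm out, or beyond 60 mm (value of joint plunger_a between 0.006 and 0.036 m or value of joint plunger_b between 0.006 and 0.036 m or value of joint plunger_c between 0.006 and 0.036 m or value of joint plunger_d between 0.006 and 0.036 m or value of joint any of plunger_a, plunger_b, plunger_c, plunger_d above 0.06 m).
It fails at once if a syringe is dropped: it falls free of the fingers faster than 1 m/s (a drop of 5 cm) ((linear speed of syringe_a above 1 m/s and contact force between the fingers and syringe_a below 0.1 N) or (linear speed of syringe_b above 1 m/s and contact force between the fingers and syringe_b below 0.1 N) or (linear speed of syringe_c above 1 m/s and contact force between the fingers and syringe_c below 0.1 N)).
It fails at once if the syringe already in the rest is moved by more than 25 mm (distance of syringe_d from where it was at the start of the episode above 0.025 m).
It fails at once if a pot, the gourd or the brush is moved by more than 30 mm (distance of any of pot_1, pot_2, pot_3, gourd, brush from where it was at the start of the episode above 0.03 m).
It also fails if it takes over 72 s, if anything falls off the work surface, if the arm or the gripper's body presses on something with over 40 N, if the wrist force passes 120 N, or if a joint passes its speed limit or range.

## Working session

There is one attempt and no reset: what is moved stays moved. The work goes in short steps, Python scripts to look and compute and a shell command to move; the robot and the scene stay as the last step left them, time stands still between calls to the robot, and variables do not carry over. Pictures are saved under pics/ and viewed, at most 12 in all, crops included, and the job is handed in when it is done.

```bash
ls; mkdir -p pics
python3 - <<'E'
from station import arm
import cv2,numpy as np
print(arm.get_state(), arm.hold_point_z)
for n in("top","scene"):
    cv2.imwrite(f"pics/{n}0.png",arm.grab_frame(n)[:,:,::-1]);p=arm.camera_params(n);print(n,p)
print(arm.camera_params("wrist"))
E
```

```text
nudge.py
pics
station.py
{'t': 0.0, 'q': array([-1.00187447e+00,  3.59404124e-01,  1.10623670e-02, -3.72365005e-04,
       -1.22412419e+00, -2.88113839e-01]), 'qd': array([ 4.96289586e-04, -1.16751134e-04,  1.65716249e-03, -1.81130454e-03,
        9.74806128e-05, -2.50088577e-03]), 'joint_efforts': array([ 1.62617314e-03, -5.82720315e+01,  2.93067920e+01,  6.99747339e+00,
        6.91502384e-03, -1.48123891e-04]), 'eef_pos': array([ 0.18691267, -0.64808358,  0.22560908]), 'ee_rot': array([ 3.13989238e+00, -1.38844315e-04, -2.86091133e+00]), 'force': array([-0.30617995, -0.14873793, -0.79167104]), 'moment': array([ 0.01287733, -0.00695647, -0.00743869]), 'gripper_force': 0.0, 'width': 0.0878447639706398} 0.0188
top {'fx': 437.508374144739, 'fy': 437.508374144739, 'cx': 327.94282770822093, 'cy': 236.5423414700638, 'T': array([[ 0.02290224, -0.97705606,  0.21174733,  0.34050617],
       [-0.99972804, -0.02145074,  0.00914976, -0.05986829],
       [-0.00439769, -0.2118993 , -0.97728161,  1.13766391],
       [ 0.        ,  0.        ,  0.        ,  1.        ]])}
scene {'fx': 571.1678591521888, 'fy': 571.1678591521888, 'cx': 322.2638457912269, 'cy': 233.77883670398043, 'T': array([[ 0.65849085,  0.61478022, -0.4340911 ,  1.17174526],
       [ 0.75248108, -0.52808012,  0.39357797, -0.60397227],
       [ 0.01272907, -0.58581283, -0.81034641,  1.21689359],
       [ 0.        ,  0.        ,  0.        ,  1.        ]])}
{'fx': 371.64829954431775, 'fy': 371.64829954431775, 'cx': 322.5274176583233, 'cy': 237.57342836531618, 'hand_eye': array([[-3.92838012e-04, -9.60241962e-01, -2.79168802e-01,
         7.54335766e-02],
       [ 9.99999834e-01, -2.59419683e-04, -5.14857966e-04,
         1.81587800e-04],
       [ 4.21966341e-04, -2.79168958e-01,  9.60241904e-01,
        -1.58490693e-01],
       [ 0.00000000e+00,  0.00000000e+00,  0.00000000e+00,
         1.00000000e+00]])}
```

View pics/top0.png

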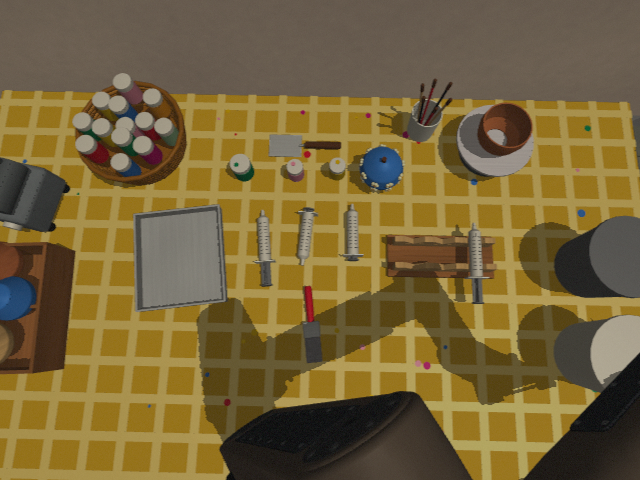

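View pics/scene0.png

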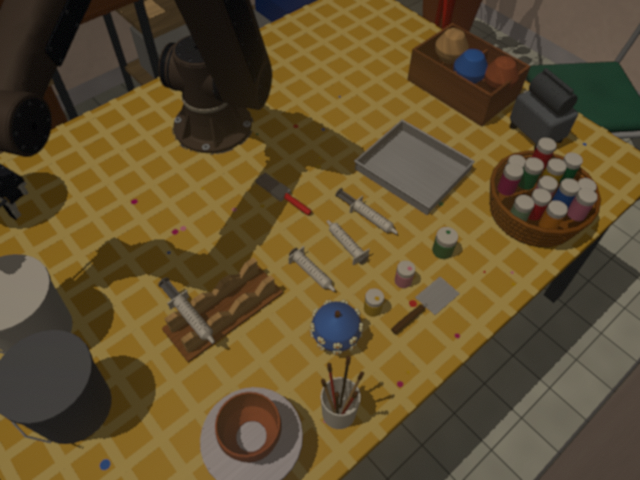

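The top view shows three loose syringes at about (265,245), (306,236) and (352,232). The tray is at (180,257), the rest is at (440,256) with syringe_d at (476,260), and the brush is at (312,325). I'll zoom in on the plungers next.

Run:
```python
import cv2,numpy as np
a=cv2.imread("pics/top0.png")[195:315,235:395];b=cv2.imread("pics/scene0.png")[180:300,280:440]
c=cv2.imread("pics/top0.png")[215:315,375:508];d=cv2.imread("pics/scene0.png")[255:367,150:300]
r=lambda i:cv2.resize(i,(400,300),interpolation=cv2.INTER_CUBIC)
cv2.imwrite("pics/zoom.png",np.vstack([np.hstack([r(a),r(b)]),np.hstack([r(c),r(d)])]))
```

```text
(no output)
```

View pics/zoom.png

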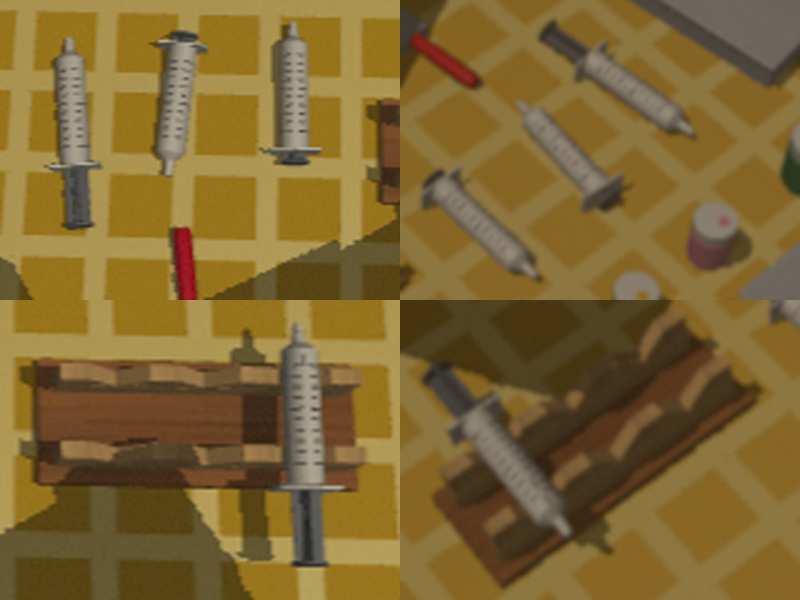

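Only the left syringe, at (265,245), has its plunger drawn, with a grey rod reaching to row 285. The middle one (flange at the top) and the right one (flange at the bottom) are pushed in. In the rest, the left two notch pairs are free.

```bash
cat > h.py <<'E'
import cv2,numpy as np
from station import arm
P={n:arm.camera_params(n) for n in("top","scene")}
def ray(n,uv):
    p=P[n];d=np.array([(uv[0]-p["cx"])/p["fx"],(uv[1]-p["cy"])/p["fy"],1.])
    d=p["T"][:3,:3]@d;return p["T"][:3,3],d/np.linalg.norm(d)
def plane(n,uv,z):
    o,d=ray(n,uv);return o+d*(z-o[2])/d[2]
def tri(a,b):
    (o1,d1),(o2,d2)=ray("top",a),ray("scene",b)
    s=np.linalg.lstsq(np.c_[d1,-d2],o2-o1,rcond=None)[0]
    p,q=o1+s[0]*d1,o2+s[1]*d2;return (p+q)/2,np.linalg.norm(p-q)
def proj(n,X):
    p=P[n];c=p["T"][:3,:3].T@(np.asarray(X)-p["T"][:3,3]);return c[:2]/c[2]*p["fx"]+[p["cx"],p["cy"]]
def white(img,roi,smax=75,vmin=100,amin=120):
    x0,y0,x1,y1=roi;h=cv2.cvtColor(img[y0:y1,x0:x1],cv2.COLOR_BGR2HSV)
    m=((h[...,1]<smax)&(h[...,2]>vmin)).astype(np.uint8)
    n,l,s,c=cv2.connectedComponentsWithStats(m)
    out=[]
    for i in range(1,n):
        if s[i,4]>amin:
            pts=np.argwhere(l==i)[:,::-1]+[x0,y0]
            v=cv2.fitLine(pts.astype(np.float32),cv2.DIST_L2,0,.01,.01).ravel()
            t=(pts-v[2:])@v[:2]
            out.append((v[2:]+v[:2]*t.min(),v[2:]+v[:2]*t.max(),s[i,4],v))
    return out
E
python3 - <<'E'
from h import *
np.set_printoptions(precision=4,suppress=True)
t=cv2.imread("pics/top0.png");s=cv2.imread("pics/scene0.png")
for nm,i,rois in(("top",t,[(245,200,280,300),(290,200,325,275),(335,200,370,275),(455,215,500,305)]),("scene",s,[(335,185,402,240),(322,215,375,268),(284,244,342,295),(155,275,220,350)])):
  for vm in(100,125) if nm=="top" else (80,100):
    for r in rois:
      for e in white(i,r,vmin=vm): print(nm,vm,r,e[0],e[1],e[2])
# tray mask
for nm,i,roi in(("top",t,(120,195,235,320)),("scene",s,(345,110,480,215))):
    x0,y0,x1,y1=roi;h=cv2.cvtColor(i[y0:y1,x0:x1],cv2.COLOR_BGR2HSV);m=(h[...,1]<70).astype(np.uint8)
    m=cv2.morphologyEx(m,cv2.MORPH_CLOSE,np.ones((5,5),np.uint8))
    c=max(cv2.findContours(m,0,2)[0],key=cv2.contourArea);c=cv2.convexHull(c);
    print(nm,"tray",cv2.approxPolyDP(c,5,True).reshape(-1,2)+[x0,y0])
# rest mask: brownish
for nm,i,roi in(("top",t,(375,220,510,290)),):
    h=cv2.cvtColor(i,cv2.COLOR_BGR2HSV);print("rest hsv",h[243,430],h[256,420],h[270,430],h[225,430],h[240,395])
E
```

```text
top 100 (245, 200, 280, 300) [262.4274 209.9788] [264.949  260.9035] 460
top 100 (290, 200, 325, 275) [302.2076 264.1431] [308.4627 211.344 ] 471
top 100 (335, 200, 370, 275) [352.1764 203.9844] [352.8431 254.135 ] 432
top 100 (455, 215, 500, 305) [474.7119 222.9049] [477.7514 277.6248] 480
top 125 (245, 200, 280, 300) [263.5402 216.9169] [264.9796 260.9025] 365
top 125 (290, 200, 325, 275) [302.5294 264.1928] [309.1853 211.3931] 390
top 125 (335, 200, 370, 275) [353.3071 210.9872] [353.5454 254.0523] 320
top 125 (455, 215, 500, 305) [476.1253 230.8408] [478.5034 277.5346] 338
scene 80 (335, 185, 402, 240) [351.9486 201.2468] [396.2716 232.6162] 482
scene 80 (335, 185, 402, 240) [333.2451 225.588 ] [347.4605 241.2979] 143
scene 80 (322, 215, 375, 268) [327.5706 221.4071] [361.0364 256.7059] 428
scene 80 (284, 244, 342, 295) [293.0546 251.7602] [333.2884 289.6941] 531
scene 80 (155, 275, 220, 350) [174.3551 295.2895] [212.4496 342.4447] 695
scene 100 (335, 185, 402, 240) [354.2319 202.059 ] [396.307  232.5767] 424
scene 100 (335, 185, 402, 240) [333.2451 225.588 ] [347.4605 241.2979] 143
scene 100 (322, 215, 375, 268) [327.6753 221.3039] [359.9555 255.7862] 411
scene 100 (284, 244, 342, 295) [294.1492 252.7857] [333.2226 289.7648] 490
scene 100 (155, 275, 220, 350) [174.4177 297.001 ] [211.7769 342.1845] 556
top tray [[218 205]
 [226 301]
 [136 311]
 [133 214]]
scene tray [[402 120]
 [473 161]
 [427 214]
 [356 168]
 [355 160]]
rest hsv [ 17 136  75] [ 13 163 103] [ 17 114  67] [ 21 205 152] [ 17 132 139]
```

Run:
```python
from h import *
np.set_printoptions(precision=4,suppress=True)
# (top nozzle, top flange, scene nozzle, scene flange)
S={"L":((262.4,210),(265,261),(396.3,232.6),(352.5,201.5)),"M":((302.2,264.2),(308.5,211.3),(327.6,221.3),(361,256.7)),
"R":((352.3,204),(353,254.1),(333.3,289.7),(293.2,252)),"D":((474.7,222.9),(477.7,277.6),(212.4,342.4),(174.4,295.6))}
for k,(a,b,c,d) in S.items():
    N,F=tri(a,c),tri(b,d);v=N[0]-F[0];L=np.linalg.norm(v)
    pa=np.cross(ray("top",a)[1],ray("top",b)[1]);pb=np.cross(ray("scene",c)[1],ray("scene",d)[1])
    ax=np.cross(pa,pb);ax/=np.linalg.norm(ax)
    print(k,"noz",N,"fl",F,"len",round(L,4),"mid",(N[0]*62+F[0]*78)/140,"yaw",np.arctan2(v[1],v[0]),"axisdir",ax)
# tray rim corners
for a,b in(((218,205),(427,212)),((226,301),(356,162)),((136,311),(402,120)),((133,214),(473,161))):
    print("tray",tri(a,b),plane("top",a,.035)[:2],plane("scene",b,.035)[:2])
# rest: board tops from masks
t=cv2.imread("pics/top0.png")
h=cv2.cvtColor(t,cv2.COLOR_BGR2HSV)
m=((h[...,0]<19)&(h[...,1]<200)&(h[...,1]>60)).astype(np.uint8)
M=np.zeros_like(m);M[225:285,378:505]=m[225:285,378:505]
r=cv2.minAreaRect(max(cv2.findContours(cv2.morphologyEx(M,3,np.ones((5,5))),0,2)[0],key=cv2.contourArea));print(r,cv2.boxPoints(r))
q=cv2.resize(t[225:300,375:505],None,fx=6,fy=6,interpolation=cv2.INTER_CUBIC)
s=cv2.resize(cv2.imread("pics/scene0.png")[258:362,155:290],(0,0),fx=5.9,fy=5.9,interpolation=cv2.INTER_CUBIC)
print(q.shape,s.shape);cv2.imwrite("pics/restA.png",cv2.convertScaleAbs(q,alpha=1.5));cv2.imwrite("pics/restB.png",cv2.convertScaleAbs(s[:600],alpha=1.8))
```

```text
L noz (array([0.6517, 0.1267, 0.0176]), np.float64(0.0008049765594184096)) fl (array([0.5107, 0.1068, 0.0313]), np.float64(0.007388151190631252)) len 0.1431 mid [0.5731 0.1156 0.0252] yaw 0.1399040126531557 axisdir [ 0.9946  0.1036 -0.0006]
M noz (array([0.5085, 0.0154, 0.0185]), np.float64(9.103887172532626e-06)) fl (array([0.649 , 0.0032, 0.0228]), np.float64(0.0005336495571951683)) len 0.1411 mid [0.5867 0.0086 0.0209] yaw 3.0552790392608915 axisdir [ 0.9962 -0.0839  0.0217]
R noz (array([ 0.6729, -0.112 ,  0.019 ]), np.float64(0.0003601288994526553)) fl (array([ 0.5336, -0.1176,  0.0318]), np.float64(0.0068013732855577)) len 0.14 mid [ 0.5953 -0.1151  0.0262] yaw 0.04075927451750755 axisdir [ 0.9997  0.0245 -0.0013]
D noz (array([ 0.6171, -0.4192,  0.0629]), np.float64(0.0013311788672488935)) fl (array([ 0.4748, -0.4179,  0.0778]), np.float64(0.005501149440480324)) len 0.1431 mid [ 0.5378 -0.4185  0.0712] yaw -0.009110047741436141 axisdir [ 0.9997 -0.0029 -0.0238]
tray (array([0.6598, 0.2412, 0.0194]), np.float64(0.008260234438388171)) [0.6577 0.2407] [0.6651 0.2259]
tray (array([0.4106, 0.2047, 0.0328]), np.float64(0.005772596170745777)) [0.4089 0.2016] [0.413 0.206]
tray (array([0.3795, 0.4241, 0.0376]), np.float64(0.0020203894665524864)) [0.3791 0.4243] [0.378  0.4275]
tray (array([0.627 , 0.4585, 0.0384]), np.float64(0.002139500549803255)) [0.6285 0.4612] [0.6252 0.4603]
((428.47442626953125, 256.20159912109375), (83.83209228515625, 42.075584411621094), 1.2188751697540283) [[386.1204 276.343 ]
 [387.0154 234.2769]
 [470.8285 236.0602]
 [469.9335 278.1263]]
(450, 780, 3) (614, 796, 3)
```

View pics/restA.png

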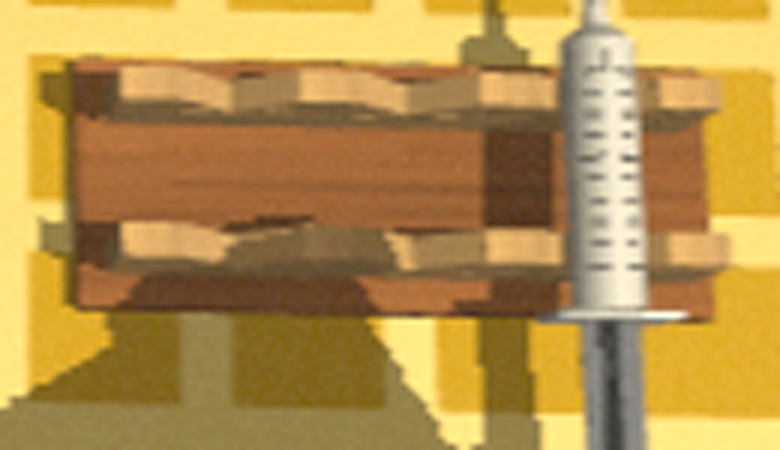

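View pics/restB.png

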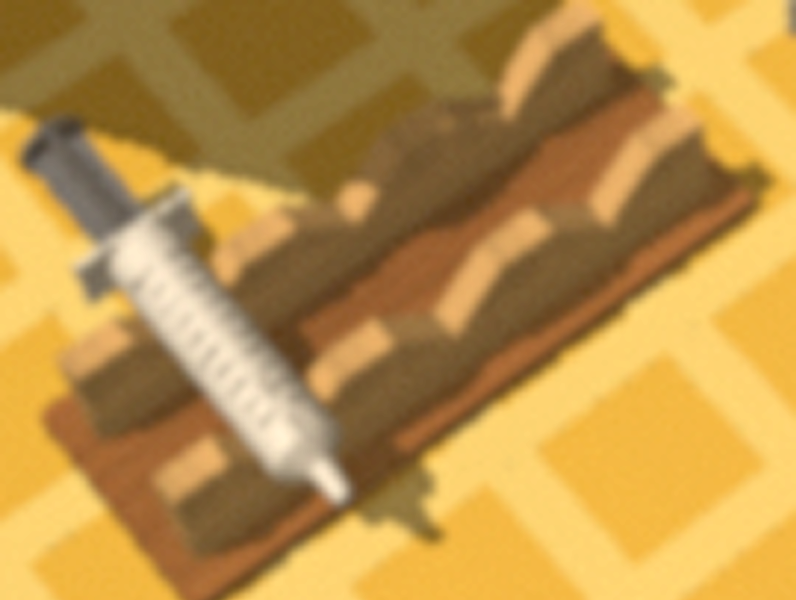

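In the top crop, the board tops' left ends are at (118-120, 68/105) and (120, 222/260), and the right ends are at about (720, 75/108) and (731, 235/265). The scene crop shows the same ends, so I can triangulate them.

Run:
```python
from h import *
np.set_printoptions(precision=4,suppress=True)
tt=lambda a:(a[0]/6+375-.4,a[1]/6+225-.4)
ss=lambda a:(a[0]/5.9+155-.4,a[1]/5.9+258-.4)
T={}
for k,a,b in(("no-",(730,265),(62,355)),("ni-",(733,235),(95,380)),("fo-",(722,75),(188,500)),("fi-",(718,108),(155,478)),("no+",(118,260),(565,3)),("ni+",(120,222),(600,22)),("fi+",(120,105),(665,103)),("fo+",(118,68),(702,127))):
    p,e=tri(tt(a),ss(b));T[k]=p;print(k,p,round(e,4),plane("top",tt(a),.065)[:2],plane("scene",ss(b),.065)[:2])
print("centre",np.mean(list(T.values()),0))
A=[plane("top",tt(a),.065) for a in((730,265),(733,235),(722,75),(718,108),(118,260),(120,222),(120,105),(118,68))];print(np.mean(A,0))
B=[plane("scene",ss(a),.065) for a in((62,355),(95,380),(188,500),(155,478),(565,3),(600,22),(665,103),(702,127))];print(np.mean(B,0))
d=np.mean(A[:4],0)-np.mean(A[4:],0);print("yaw top",np.arctan2(d[0],-d[1]),np.linalg.norm(d));d=np.mean(B[:4],0)-np.mean(B[4:],0);print("scene",np.arctan2(d[0],-d[1]),np.linalg.norm(d))
# thumb ends plane check; grip from height .015 axis in both views
for k,(a,b) in {"L":((262.4,210),(265,261)),"M":((302.2,264.2),(308.5,211.3)),"R":((352.3,204),(353,254.1))}.items():
    print(k,plane("top",a,.015),plane("top",b,.02))
for n in("pot",):
  for uv in((242,160),(295,165),(338,163),(381,163)): print(plane("top",uv,.065))
print("brush",plane("top",(308,288),.005),plane("top",(314,360),.005))
```

```text
no- [ 0.5008 -0.4653  0.067 ] 0.0011 [ 0.5008 -0.4665] [ 0.5    -0.4646]
ni- [ 0.5152 -0.4643  0.0665] 0.0083 [ 0.5133 -0.4685] [ 0.5171 -0.4609]
fo- [ 0.5814 -0.4642  0.0682] 0.0056 [ 0.5807 -0.4679] [ 0.5816 -0.4616]
fi- [ 0.5664 -0.4657  0.0651] 0.0007 [ 0.5666 -0.4654] [ 0.5661 -0.4659]
no+ [ 0.4959 -0.2191  0.0607] 0.0075 [ 0.4972 -0.2153] [ 0.4962 -0.2236]
ni+ [ 0.5128 -0.2172  0.0638] 0.0018 [ 0.5131 -0.2163] [ 0.5129 -0.2184]
fi+ [ 0.5612 -0.2193  0.0633] 0.0055 [ 0.5624 -0.2168] [ 0.5606 -0.2222]
fo+ [ 0.5783 -0.2168  0.0629] 0.001 [ 0.5781 -0.2161] [ 0.5791 -0.2179]
centre [ 0.539  -0.3415  0.0647]
[ 0.539  -0.3416  0.065 ]
[ 0.5392 -0.3419  0.065 ]
yaw top 0.010410442083520797 0.2509618136847612
scene 0.016357894218906436 0.24275484369213698
L [0.6522 0.1268 0.015 ] [0.5144 0.1117 0.02  ]
M [0.509  0.0156 0.015 ] [0.6499 0.0036 0.02  ]
R [ 0.674  -0.1123  0.015 ] [ 0.5376 -0.1154  0.02  ]
[0.7724 0.1791 0.065 ]
[0.7615 0.0402 0.065 ]
[ 0.7693 -0.0715  0.065 ]
[ 0.7717 -0.1834  0.065 ]
brush [ 0.4488 -0.0009  0.005 ] [ 0.2698 -0.0217  0.005 ]
```

```bash
cat > d.py <<'E'
import sys,numpy as np
from station import arm
from scipy.spatial.transform import Rotation as R
s=arm.get_state();x,y,z,psi=map(float,sys.argv[1:5])
r=R.from_euler("xyz",s["ee_rot"]);d=r.inv().apply(np.array([x,y,z])-s["eef_pos"])
t=-(psi+np.pi-s["ee_rot"][2]);t=(t+np.pi/2)%np.pi-np.pi/2
print("delta",d.round(4),"turn",round(t,3),"rows",np.linalg.norm(d)/.0417,abs(t)/.125,"t",s["t"],"w",s["width"],s["gripper_force"])
E
python3 d.py 0.596 -0.114 0.10 0.024
```

```text
delta [-0.5411  0.3998  0.1262] turn 0.257 rows 16.41401733552614 2.0534541092308345 t 0.1 w 0.08767833461861314 0.0
```

```bash
python3 nudge.py '[[0.06,-0.541,0.4,0.126,0.257],[0.06,-0.541,0.4,0.126,0.257],[0.06,-0.541,0.4,0.126,0.257],[0.06,-0.541,0.4,0.126,0.257],[0.06,-0.541,0.4,0.126,0.257],[0.06,-0.541,0.4,0.126,0.257],[0.06,-0.541,0.4,0.126,0.257],[0.06,-0.541,0.4,0.126,0.257],[0.06,-0.541,0.4,0.126,0.257],[0.06,-0.541,0.4,0.126,0.257],[0.06,-0.541,0.4,0.126,0.257],[0.06,-0.541,0.4,0.126,0.257],[0.06,-0.541,0.4,0.126,0.257],[0.06,-0.541,0.4,0.126,0.257],[0.06,-0.541,0.4,0.126,0.257],[0.06,-0.541,0.4,0.126,0.257],[0.06,-0.541,0.4,0.126,0.257],[0.06,-0.541,0.4,0.126,0.257],[0.06,-0.541,0.4,0.126,0.257],[0.06,-0.541,0.4,0.126,0.257]]' 20; python3 d.py 0.596 -0.114 0.004 0.024
python3 - <<'E'
from h import *
cv2.imwrite("pics/w1.png",arm.grab_frame("wrist")[:,:,::-1])
E
```

```text
t: 1.77
eef_pos: [0.5954, -0.1145, 0.1002]
ee_rot: [-3.142, -0.001, -3.118]
force: [-0.7, 0.0, 0.5]
width: 0.0602
gripper_force: 0.0
delta [-0.0007  0.0005  0.0962] turn -0.0 rows 2.30696927311344 0.0005886821833627209 t 1.7667 w 0.060200531203594 0.0
```

View pics/w1.png

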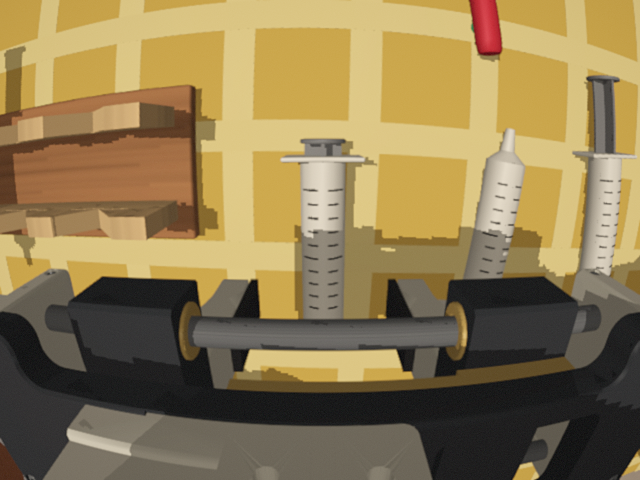

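The wrist view shows syringe R centred between the fingers at column 323 and aligned with them. Its plunger is in. The middle syringe is at (500,190), and the drawn one is at (605,120). Next I descend and grip.

```bash
python3 nudge.py '[[0.06,0,0,0.03,0],[0.06,0,0,0.06,0],[0.06,0,0,0.085,0],[0.06,0,0,0.096,0],[0.06,0,0,0.096,0],[0.02,0,0,0.096,0],[0.02,0,0,0.096,0],[0.02,0,0,0.096,0],[0.02,0,0,0.096,0],[0.02,0,0,0.096,0],[0.02,0,0,0.096,0],[0.02,0,0,0.096,0]]' 20
```

```text
t: 2.82
eef_pos: [0.5966, -0.1142, 0.0055]
ee_rot: [-3.142, 0.001, -3.117]
force: [-0.1, 1.1, 6.3]
width: 0.0293
gripper_force: 20.0
```

```bash
python3 nudge.py '[[0.02,0,0,-0.01,0],[0.02,0,0,-0.03,0],[0.02,0,0,-0.06,0],[0.02,0,0,-0.1,0],[0.02,0,0,-0.12,0],[0.02,0,0,-0.12,0]]' 20;  python3 d.py 0.511 0.379 0.12 0.15
```

```text
t: 3.32
eef_pos: [0.5991, -0.1143, 0.1309]
ee_rot: [-3.141, 0.009, -3.117]
force: [0.4, 0.1, -0.7]
width: 0.0296
gripper_force: 20.0
delta [0.0759 0.4954 0.0101] turn -0.125 rows 12.020658174196853 1.0013416844154506 t 3.3167 w 0.029615993449786996 19.998133778572083
```

```bash
python3 nudge.py '[[0.02,0.003,0.02,0.01,-0.02],[0.02,0.01,0.06,0.01,-0.05],[0.02,0.016,0.1,0.01,-0.125],[0.02,0.022,0.14,0.01,-0.125],[0.02,0.028,0.18,0.01,-0.125],[0.02,0.034,0.22,0.01,-0.125],[0.02,0.04,0.26,0.01,-0.125],[0.02,0.046,0.3,0.01,-0.125],[0.02,0.052,0.34,0.01,-0.125],[0.02,0.058,0.38,0.01,-0.125],[0.02,0.064,0.42,0.01,-0.125],[0.02,0.07,0.455,0.01,-0.125],[0.02,0.074,0.48,0.01,-0.125],[0.02,0.076,0.495,0.01,-0.125],[0.02,0.076,0.495,0.01,-0.125],[0.02,0.076,0.495,0.01,-0.125]]' 20;  python3 d.py 0.511 0.379 0.01 0.15;python3 - <<'E'
from h import *
cv2.imwrite("pics/s1.png",np.hstack([arm.grab_frame("top")[190:330,110:310,::-1].repeat(2,0).repeat(2,1),arm.grab_frame("wrist")[:280,:400,::-1]]))
E
```

```text
t: 4.65
eef_pos: [0.5077, 0.379, 0.1142]
ee_rot: [-3.141, -0.001, -2.992]
force: [-0.2, -2.1, -1.9]
width: 0.0294
gripper_force: 20.0
delta [-0.0034 -0.0004  0.1042] turn -0.0 rows 2.500575849475863 0.00021603300761086075 t 4.65 w 0.02943749474251789 19.99745786190033
```

View pics/s1.png

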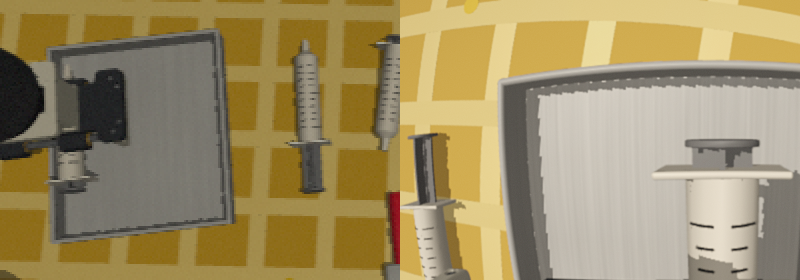

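The syringe hangs level over the tray's left part: flange at (70,180) in the top crop, and at (725,170) against the tray floor in the wrist crop. I'll lower it gently and release.

```bash
python3 nudge.py '[[0.02,0,0,0.03,0],[0.02,0,0,0.065,0],[0.02,0,0,0.09,0],[0.02,0,0,0.1,0],[0.02,0,0,0.104,0],[0.02,0,0,0.105,0],[0.02,0,0,0.105,0],[0.02,0,0,0.105,0]]' 20
```

```text
t: 5.42
eef_pos: [0.5092, 0.3795, 0.0113]
ee_rot: [3.14, 0.002, -2.993]
force: [-0.8, 0.4, -0.8]
width: 0.0297
gripper_force: 20.0
```

```bash
python3 nudge.py '[[0.02,0,0,0.001,0],[0.02,0,0,0.002,0],[0.02,0,0,0.003,0],[0.02,0,0,0.003,0]]' 20; python3 nudge.py '[[0.036,0,0,0,0],[0.05,0,0,0,0],[0.058,0,0,0,0],[0.058,0,0,0,0],[0.058,0,0,0,0],[0.058,0,0,-0.04,0],[0.058,0,0,-0.08,0],[0.058,0,0,-0.11,0],[0.058,0,0,-0.11,0]]'; python3 d.py 0.587 0.009 0.10 -0.084
```

```text
t: 5.75
eef_pos: [0.5087, 0.3794, 0.0085]
ee_rot: [3.141, 0.002, -2.992]
force: [-2.5, -1.3, 10.3]
width: 0.0294
gripper_force: 20.0
t: 6.5
eef_pos: [0.5111, 0.3815, 0.1239]
ee_rot: [3.136, 0.009, -2.992]
force: [0.4, 1.5, 0.2]
width: 0.0577
gripper_force: 0.0
delta [-0.0191 -0.3798  0.0218] turn 0.234 rows 9.133972530470484 1.8724601958126783 t 6.5 w 0.05773438741696102 0.0
```

```bash
python3 nudge.py '[[0.06,-0.019,-0.38,0.02,0.234],[0.06,-0.019,-0.38,0.02,0.234],[0.06,-0.019,-0.38,0.02,0.234],[0.06,-0.019,-0.38,0.02,0.234],[0.06,-0.019,-0.38,0.02,0.234],[0.06,-0.019,-0.38,0.02,0.234],[0.06,-0.019,-0.38,0.02,0.234],[0.06,-0.019,-0.38,0.02,0.234],[0.06,-0.019,-0.38,0.02,0.234],[0.06,-0.019,-0.38,0.02,0.234],[0.06,-0.019,-0.38,0.02,0.234],[0.06,-0.019,-0.38,0.02,0.234],[0.06,-0.019,-0.38,0.02,0.234]]' 20; python3 d.py 0.587 0.009 0.004 -0.084;python3 - <<'E'
from h import *
cv2.imwrite("pics/s2.png",np.hstack([arm.grab_frame("top")[190:330,110:310,::-1].repeat(2,0).repeat(2,1),arm.grab_frame("wrist")[90:370,120:520,::-1]]))
E
```

```text
t: 7.58
eef_pos: [0.5833, 0.0064, 0.0965]
ee_rot: [3.142, -0.0, 3.057]
force: [0.3, 0.3, 0.5]
width: 0.0601
gripper_force: 0.0
delta [-0.0035  0.0029  0.0925] turn -0.001 rows 2.2207957344288936 0.006984995052473408 t 7.5833 w 0.06005470534053089 0.0
```

View pics/s2.png

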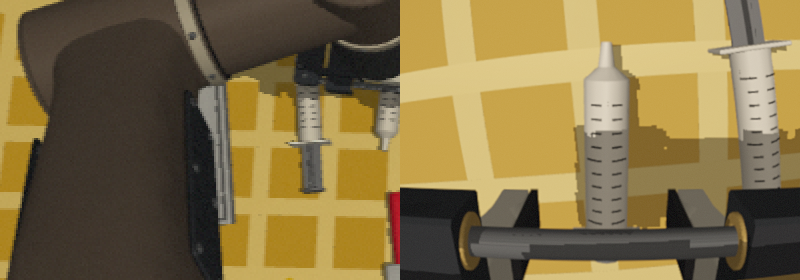

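Syringe M is centred between the fingers at column 606 and aligned. L is clear of the right finger. The arm hides the tray in this view.

```bash
python3 nudge.py '[[0.06,-0.003,0.003,0.03,0],[0.06,-0.003,0.003,0.06,0],[0.06,-0.003,0.003,0.082,0],[0.06,-0.003,0.003,0.092,0],[0.06,-0.003,0.003,0.092,0],[0.02,-0.003,0.003,0.092,0],[0.02,-0.003,0.003,0.092,0],[0.02,-0.003,0.003,0.092,0],[0.02,-0.003,0.003,0.092,0],[0.02,-0.003,0.003,0.092,0],[0.02,-0.003,0.003,0.092,0],[0.02,-0.003,0.003,0.092,0]]' 20; python3 nudge.py '[[0.02,0,0,-0.01,0],[0.02,0,0,-0.03,0],[0.02,0,0,-0.06,0],[0.02,0,0,-0.1,0],[0.02,0,0,-0.12,0],[0.02,0,0,-0.12,0]]' 20;  python3 d.py 0.526 0.284 0.12 0.15
```

```text
t: 8.68
eef_pos: [0.5871, 0.0087, 0.0054]
ee_rot: [3.141, 0.001, 3.057]
force: [-1.6, 2.1, 6.0]
width: 0.0294
gripper_force: 20.0
t: 9.18
eef_pos: [0.5896, 0.009, 0.1308]
ee_rot: [3.139, 0.009, 3.057]
force: [0.9, 1.0, -0.2]
width: 0.0295
gripper_force: 20.0
delta [0.0866 0.2686 0.0107] turn -0.234 rows 6.773981044950846 1.8751556115020236 t 9.1833 w 0.02953295469873833 19.997175335884094
```

```bash
python3 nudge.py '[[0.02,0.005,0.015,0.01,-0.03],[0.02,0.015,0.05,0.01,-0.09],[0.02,0.028,0.085,0.01,-0.16],[0.02,0.039,0.12,0.01,-0.234],[0.02,0.05,0.155,0.01,-0.234],[0.02,0.061,0.19,0.01,-0.234],[0.02,0.072,0.225,0.01,-0.234],[0.02,0.081,0.25,0.01,-0.234],[0.02,0.086,0.265,0.01,-0.234],[0.02,0.087,0.269,0.01,-0.234],[0.02,0.087,0.269,0.01,-0.234],[0.02,0.087,0.269,0.01,-0.234]]' 20;  python3 d.py 0.526 0.284 0.011 0.15
```

```text
t: 10.18
eef_pos: [0.5227, 0.2831, 0.1144]
ee_rot: [-3.141, -0.001, -2.993]
force: [-0.5, -0.0, -1.1]
width: 0.0292
gripper_force: 20.0
delta [-0.0035  0.0004  0.1034] turn -0.001 rows 2.4819343610794413 0.010402194618421845 t 10.1833 w 0.029204988765959415 19.99591737985611
```

```bash
python3 nudge.py '[[0.02,-0.003,0,0.03,0],[0.02,-0.003,0,0.065,0],[0.02,-0.003,0,0.09,0],[0.02,-0.003,0,0.1,0],[0.02,-0.003,0,0.104,0],[0.02,-0.003,0,0.106,0],[0.02,-0.003,0,0.107,0],[0.02,-0.003,0,0.108,0],[0.02,-0.003,0,0.108,0]]' 20
```

```text
t: 10.93
eef_pos: [0.5268, 0.2849, 0.0085]
ee_rot: [3.14, 0.002, -2.993]
force: [0.1, -1.7, 1.8]
width: 0.0292
gripper_force: 20.0
```

```bash
python3 nudge.py '[[0.036,0,0,0,0],[0.05,0,0,0,0],[0.058,0,0,0,0],[0.058,0,0,0,0],[0.058,0,0,0,0],[0.058,0,0,-0.04,0],[0.058,0,0,-0.08,0],[0.058,0,0,-0.11,0],[0.058,0,0,-0.11,0]]'; python3 d.py 0.575 0.1185 0.10 0.106
```

```text
t: 11.68
eef_pos: [0.5289, 0.2868, 0.1236]
ee_rot: [3.137, 0.009, -2.991]
force: [0.6, 1.3, 0.1]
width: 0.0582
gripper_force: 0.0
delta [-0.0202 -0.1734  0.0229] turn 0.044 rows 4.223191018828434 0.35331300889603057 t 11.6833 w 0.05820546607498248 0.0
```

```bash
python3 nudge.py '[[0.06,-0.02,-0.173,0.02,0.044],[0.06,-0.02,-0.173,0.02,0.044],[0.06,-0.02,-0.173,0.02,0.044],[0.06,-0.02,-0.173,0.02,0.044],[0.06,-0.02,-0.173,0.02,0.044],[0.06,-0.02,-0.173,0.02,0.044],[0.06,-0.02,-0.173,0.02,0.044],[0.06,-0.02,-0.173,0.02,0.044]]' 20; python3 d.py 0.575 0.1185 0.004 0.106;python3 - <<'E'
from h import *
cv2.imwrite("pics/s3.png",np.hstack([arm.grab_frame("scene")[90:230,290:490,::-1].repeat(2,0).repeat(2,1),arm.grab_frame("wrist")[90:370,120:520,::-1]]))
E
```

```text
t: 12.35
eef_pos: [0.5713, 0.1168, 0.0966]
ee_rot: [3.141, 0.0, -3.037]
force: [0.7, 0.3, -0.2]
width: 0.0601
gripper_force: 0.0
delta [-0.0039  0.0013  0.0926] turn -0.001 rows 2.2231344712257926 0.008433995577846076 t 12.35 w 0.06006645626271845 0.0
```

View pics/s3.png

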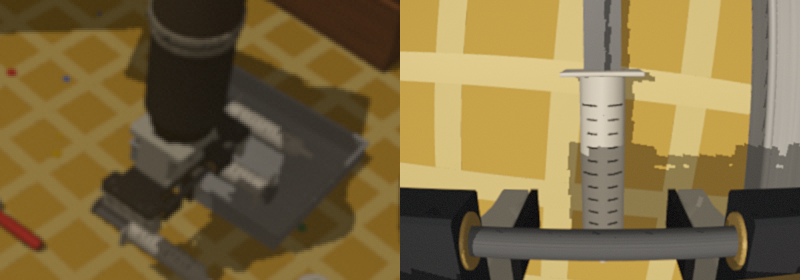

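Both used syringes lie in the tray in the scene crop. L is centred between the fingers at column 603, with its plunger drawn.

```bash
python3 nudge.py '[[0.06,-0.004,0.001,0.03,0],[0.06,-0.004,0.001,0.06,0],[0.06,-0.004,0.001,0.082,0],[0.06,-0.004,0.001,0.092,0],[0.06,-0.004,0.001,0.092,0],[0.02,-0.004,0.001,0.092,0],[0.02,-0.004,0.001,0.092,0],[0.02,-0.004,0.001,0.092,0],[0.02,-0.004,0.001,0.092,0],[0.02,-0.004,0.001,0.092,0],[0.02,-0.004,0.001,0.092,0],[0.02,-0.004,0.001,0.092,0]]' 25; python3 nudge.py '[[0.02,0,0,-0.01,0],[0.02,0,0,-0.03,0],[0.02,0,0,-0.06,0],[0.02,0,0,-0.1,0],[0.02,0,0,-0.13,0],[0.02,0,0,-0.14,0],[0.02,0,0,-0.14,0]]' 25;  python3 d.py 0.538 -0.267 0.14 0.013
```

```text
t: 13.45
eef_pos: [0.5756, 0.1179, 0.0054]
ee_rot: [3.141, 0.001, -3.037]
force: [-1.8, 0.3, 6.5]
width: 0.0291
gripper_force: 25.0
t: 14.03
eef_pos: [0.5767, 0.1184, 0.1486]
ee_rot: [3.139, 0.006, -3.037]
force: [0.4, -0.4, -1.8]
width: 0.0291
gripper_force: 25.0
delta [ 0.0789 -0.3792  0.0073] turn 0.092 rows 9.290624895597313 0.7359753301446972 t 14.0333 w 0.029105956804220373 24.99069035053253
```

```bash
python3 nudge.py '[[0.02,0.003,-0.015,0.007,0.03],[0.02,0.01,-0.045,0.007,0.06],[0.02,0.017,-0.08,0.007,0.092],[0.02,0.024,-0.115,0.007,0.092],[0.02,0.031,-0.15,0.007,0.092],[0.02,0.038,-0.185,0.007,0.092],[0.02,0.046,-0.22,0.007,0.092],[0.02,0.053,-0.255,0.007,0.092],[0.02,0.06,-0.29,0.007,0.092],[0.02,0.067,-0.325,0.007,0.092],[0.02,0.074,-0.355,0.007,0.092],[0.02,0.078,-0.372,0.007,0.092],[0.02,0.079,-0.379,0.007,0.092],[0.02,0.079,-0.379,0.007,0.092],[0.02,0.079,-0.379,0.007,0.092],[0.02,0.079,-0.379,0.007,0.092]]' 25;  python3 d.py 0.538 -0.267 0.07 0.013;python3 - <<'E'
from h import *
cv2.imwrite("pics/s4.png",np.hstack([arm.grab_frame("scene")[220:360,140:340,::-1].repeat(2,0).repeat(2,1),arm.grab_frame("wrist")[90:370,120:520,::-1]]))
E
```

```text
t: 15.37
eef_pos: [0.5357, -0.2667, 0.1367]
ee_rot: [3.141, -0.001, -3.129]
force: [0.4, 0.3, -0.3]
width: 0.0293
gripper_force: 25.0
delta [-0.0024 -0.0003  0.0667] turn -0.0 rows 1.6004650491386825 0.0010235104081388613 t 15.3667 w 0.02934151991883807 24.989711344242096
```

View pics/s4.png

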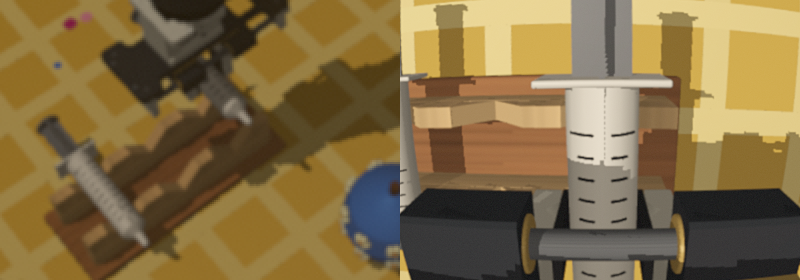

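L is level above the free +75 notches. In the wrist crop, the board tops on either side end near columns 565 and 640, so the barrel at column 603 is over the notch. I'll lower it while watching the force.

```bash
python3 nudge.py '[[0.02,-0.002,0,0.02,0],[0.02,-0.002,0,0.045,0],[0.02,-0.002,0,0.065,0],[0.02,-0.002,0,0.075,0],[0.02,-0.002,0,0.079,0],[0.02,-0.002,0,0.08,0],[0.02,-0.002,0,0.08,0],[0.02,-0.002,0,0.08,0]]' 25
```

```text
t: 16.13
eef_pos: [0.5391, -0.2675, 0.0588]
ee_rot: [-3.141, 0.002, -3.128]
force: [0.3, 0.3, -0.8]
width: 0.0292
gripper_force: 25.0
```

```bash
python3 nudge.py '[[0.02,0,0,0.001,0],[0.02,0,0,0.002,0],[0.02,0,0,0.003,0],[0.02,0,0,0.004,0],[0.02,0,0,0.004,0]]' 25
```

```text
t: 16.55
eef_pos: [0.5382, -0.2675, 0.0535]
ee_rot: [-3.142, 0.0, -3.129]
force: [0.3, -0.1, -0.4]
width: 0.0294
gripper_force: 25.0
```

```bash
python3 nudge.py '[[0.02,0,0,0.001,0],[0.02,0,0,0.002,0],[0.02,0,0,0.002,0]]' 25
```

```text
t: 16.8
eef_pos: [0.5385, -0.2682, 0.0523]
ee_rot: [-3.141, 0.001, -3.128]
force: [-1.8, -2.8, 4.5]
width: 0.0295
gripper_force: 25.0
```

```bash
python3 nudge.py '[[0.03,0,0,0.0005,0],[0.034,0,0,0.0005,0],[0.045,0,0,0.0005,0],[0.058,0,0,0,0],[0.058,0,0,0,0],[0.058,0,0,0,0],[0.058,0,0,-0.03,0],[0.058,0,0,-0.06,0],[0.058,0,0,-0.1,0],[0.058,0,0,-0.13,0],[0.058,0,0,-0.15,0]]' 5; python3 d.py 0.45 0.0 0.3 0.013
```

```text
t: 17.72
eef_pos: [0.5392, -0.2678, 0.2054]
ee_rot: [-3.14, 0.004, -3.128]
force: [-0.1, -0.3, -0.1]
width: 0.058
gripper_force: 0.0
delta [ 0.0853  0.2688 -0.0953] turn 0.0 rows 7.138944059272009 0.002554129994443599 t 17.7167 w 0.05795064980763272 0.0
```

```bash
python3 nudge.py '[[0.058,0.085,0.269,-0.095,0],[0.058,0.085,0.269,-0.095,0],[0.058,0.085,0.269,-0.095,0],[0.058,0.085,0.269,-0.095,0],[0.058,0.085,0.269,-0.095,0],[0.058,0.085,0.269,-0.095,0],[0.058,0.085,0.269,-0.095,0],[0.058,0.085,0.269,-0.095,0],[0.058,0.085,0.269,-0.095,0],[0.058,0.085,0.269,-0.095,0],[0.058,0.085,0.269,-0.095,0]]'
python3 - <<'E'
from h import *
t=arm.grab_frame("top")[:,:,::-1];s=arm.grab_frame("scene")[:,:,::-1]
cv2.imwrite("pics/ftop.png",t);cv2.imwrite("pics/fscene.png",s)
r=lambda i:cv2.resize(i,(400,300),interpolation=cv2.INTER_CUBIC)
cv2.imwrite("pics/f.png",np.vstack([np.hstack([r(t[195:315,110:270]),r(s[100:220,335:495])]),np.hstack([r(t[210:315,375:515]),r(s[255:367,150:300])])]))
E
```

```text
t: 18.63
eef_pos: [0.4496, -0.0002, 0.296]
ee_rot: [-3.141, -0.001, -3.129]
force: [0.4, -0.7, 0.4]
width: 0.0583
gripper_force: 0.0
```

View pics/f.png

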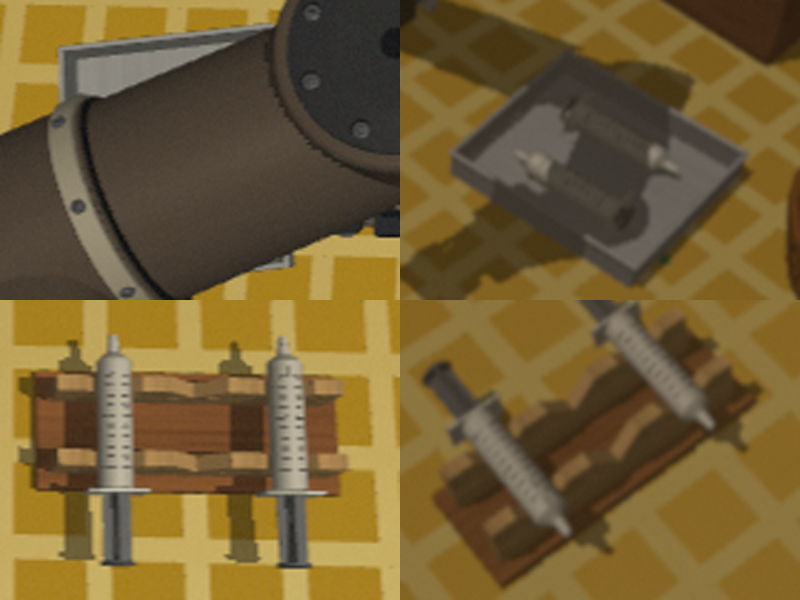

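Both used syringes lie flat side by side in the tray, at (625,140) and (575,185). L sits in the free notches parallel to D at the same height, with both plungers drawn out.

```bash
python3 -c "
from station import arm
print(arm.job_done())"
```

```text
the job is handed in; nothing more can be done
None
```

The job is handed in: the two used syringes lie flat in the rinse tray and the loaded one lies in the free end notches of the rest, as the last pictures show, though the hand-in returned no verdict.

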